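# Open the valve unit of the converter test stand

### The job

Open the blue valve unit for inspection: turn its three red captive thumbscrews a quarter turn counter-clockwise, one after another, while the cover stays in place, then lift the cover plate off by its handle. Set it down gently on the orange mat, not dropped: flat, handle up, wholly on the mat. Leave the thumbscrews loose and do not disturb the other things on the bench.

Things in the scene. Friction and masses are not known exactly. Their poses are not given: they have to be found in the camera images.
- unit: blue valve unit fixed to the bench, 270 mm wide (y), 230 mm deep (x), 165 mm high at the back. Origin on the bench below the middle of its sloping face, which lies 105 mm above it. The face's outward normal leans 30 degrees (0.524 rad) from vertical towards its -x (low front, which looks to the robot's right, world -y, give or take 0.3 rad); uphill is its +x. A 10 mm high steel ledge below the cover stops it sliding down.
- cover: loose aluminium cover plate, 150 mm (x) by 170 mm (y) by 6 mm, about 0.45 kg, lying on the sloping face. Origin at the centre of its underside, z out through the handle side, x uphill as it lies. It carries a black bridge handle: bar 100 mm long (along y), 14 mm thick (x), from 27 to 45 mm above the underside, its posts at y = 43 and -43 mm.
- cover_handle (a point): middle of the cover's handle bar, 36 mm above the plate's underside; axes as the cover's
- mat: flat orange mat, 240 mm (x) by 260 mm (y), 4 mm thick, fixed on the bench. Origin at the centre of its underside.
- screw_left_grip (a point): captive thumbscrew at the cover's left edge (seen from the low front), axis 103 mm from the face's middle to the unit's +y: red wing grip 60 x 14 mm, from 18 to 48 mm above the sloping face, over a steel clamp finger 7 to 13 mm above the face that reaches 30 mm from the axis. Point on the axis, 36 mm above the face; x along wing and clamp finger, z out of the face. It stays in the unit.
- screw_left (a joint): turn of that thumbscrew in rad: 0 = tight, clamp finger pointing straight at the cover's middle and over its rim; grows counter-clockwise seen from outside, up to a stop at 1.65; starts at 0 to 0.3. From 1.1 on the finger is clear of the cover. Stiff turn of 0.08 N m; it stays where it is left.
- screw_right_grip (a point): captive thumbscrew at the cover's right edge (seen from the low front), axis 103 mm from the face's middle to the unit's -y: red wing grip 60 x 14 mm, from 18 to 48 mm above the sloping face, over a steel clamp finger 7 to 13 mm above the face that reaches 30 mm from the axis. Point on the axis, 36 mm above the face; x along wing and clamp finger, z out of the face. It stays in the unit.
- screw_right (a joint): turn of that thumbscrew in rad: 0 = tight, clamp finger pointing straight at the cover's middle and over its rim; grows counter-clockwise seen from outside, up to a stop at 1.65; starts at 0 to 0.3. From 1.1 on the finger is clear of the cover. Stiff turn of 0.08 N m; it stays where it is left.
- screw_top_grip (a point): captive thumbscrew at the cover's upper edge, axis 93 mm uphill from the face's middle: red wing grip 60 x 14 mm, from 18 to 48 mm above the sloping face, over a steel clamp finger 7 to 13 mm above the face that reaches 30 mm from the axis. Point on the axis, 36 mm above the face; x along wing and clamp finger, z out of the face. It stays in the unit.
- screw_top (a joint): turn of that thumbscrew in rad: 0 = tight, clamp finger pointing straight at the cover's middle and over its rim; grows counter-clockwise seen from outside, up to a stop at 1.65; starts at 0 to 0.3. From 1.1 on the finger is clear of the cover. Stiff turn of 0.08 N m; it stays where it is left.
- corner_a (a point): corner of the cover plate's underside at x, y = -75, -85 mm in the cover's frame
- corner_b (a point): corner of the cover plate's underside at x, y = -75, 85 mm in the cover's frame
- corner_c (a point): corner of the cover plate's underside at x, y = 75, -85 mm in the cover's frame
- corner_d (a point): corner of the cover plate's underside at x, y = 75, 85 mm in the cover's frame
- spray_can: blue-labelled spray can standing, 64 mm across, 190 mm high; a bystander, leave it alone. Origin under its middle.
- white_bottle: white bottle standing, 60 mm across, 170 mm high; a bystander, leave it alone. Origin under its middle.
- hub_plug: yellow plastic hub plug, 56 mm across, 45 mm high; a bystander, leave it alone. Origin under its middle.
- thrust_ring: flat steel ring, 90 mm across, 14 mm high; a bystander, leave it alone. Origin under its middle.
- wrench: wrench lying on the bench; a bystander, leave it alone.
- grease_tub: green open tub, 80 mm across, 70 mm high; a bystander, leave it alone. Origin under its middle.
- clutch_disc: dark brown clutch disc lying flat, 170 mm across, 26 mm high; a bystander, leave it alone. Origin under its middle.

How it is judged:
By the outcome, as a careful person would: the job done as asked, in the order asked, and still so for the second after the job is handed in, with the robot touching nothing.
It also fails if it takes over 72 s, if anything falls off the work surface, if the arm or the gripper's body presses on something with over 40 N, if the wrist force passes 120 N, or if a joint passes its speed limit or range.

### The arm

A 6-joint arm with a two-finger parallel gripper is mounted at the origin on the work surface. World frame = base frame: x ahead of the robot, y to its left, z up, the work surface at z = 0. Lengths are in m, angles in rad, forces in N, time in s.
With the tool pointing down it reaches from about 0.3 to 0.775 m from the base axis. Payload 14.6 kg.
Tool frame: the origin (TCP) lies at the very end of the fingers, on their centre line; the grasp point (between the pads) lies 19 mm behind it; y points along the fingers, z is the direction in which the jaws open and shut, and the axes are right-handed (so a half turn about y gives the same grasp; the last joint's range is limited). The gripper opens to 94 mm and grips with 3 to 60 N. Pads are 16 mm wide; open, the fingers measure 119 mm over their backs; the gripper's body (75 mm by 177 mm) begins 78 mm behind the grasp point.
Start: joints at [1.046, 0.3, 1.521, -0, 1.321, -0.067], TCP at [0.243, 0.493, 0.205] pointing down, gripper open.
Joint ranges: [-3.03, 3.03], [-0.79, 2.21], [0.23, 2.52], [-1.04, 4.18], [0, 3.07], [-2.55, 2.55]. Speed limits (rad/s): [2.22, 2.22, 2.57, 3.14, 3.14, 3.14].

### API

Orientations are given as [roll, pitch, yaw] about the fixed x, y, z axes, in that order (R = Rz(yaw) Ry(pitch) Rx(roll)).
In Python, from station import get_obs, camera, job gives the robot as it stands.
- The arm moves only by the tool step_arm, never from a script. Its argument "targets" is a list of rows, each a list of 6 numbers: the shift along the tool's x, y, z in mm, then the turn, a rotation vector about the tool's x, y, z in degrees. In form: [[dx, dy, dz, rx, ry, rz], ...]. A call has 1 to 12 rows; each row shifts and turns the commanded pose from where the row before left it, along the tool's axes as they then stand; what a row does not reach is not made up. A row lasts 1/8 s, in which the tool goes at most 62.5 mm and 10.7 degrees, less where a joint would pass 70% of its speed; a pose out of reach is approached as far as the arm can. A call is refused whole if a number of a shift passes 62.5 or a number of a turn 10.7, either way. A call with a gripper value outside its range is refused whole. "gripper" is the opening, from -1 (shut) to 1 (fully open), set as the call begins (left out, the last holds). The fingers move at their own pace and stop on an object; "squeeze" is the grip in N (left out, the last holds). Time passes only in rows, so rows that do not move let the fingers close. It gives the time, the measured TCP pose, the force and the opening at its end, in the units of the state.
- get_obs(): the state, without advancing time (a new reading comes with each control period).
- camera(name): name is "scene" or "top" or "wrist"; returns a dict with "pixels" (400x640x3 uint8, red, green, blue), "intrinsics" (3x3 intrinsics, pixels), "k1" (the pictures are not rectified: a ray, as slopes to the right and down, at radius r is drawn at 1 + k1 r^2 times it, then the intrinsics apply), "R" (3x3) and "t" (3): a world point X has camera coordinates R X + t; the wrist camera has in their place "tool_from_camera" (4x4, takes a point from camera to tool coordinates, whose origin is the TCP and whose axes are the tool frame's). Camera axes: x right, y down, z forward; pixel columns grow to the right and rows downward; lengths in m; the calibration is good to about 2 mm. A picture is of the moment at which its call begins: read the wrist's pose just before it. There is no depth.
- job.hand_in(): hands the job in, once; it reports no verdict.
The state is a dict: "time_s": time; "qpos": joint angles; "joint_vel": joint speeds; "tau": joint torques, N m; "ee_pos": TCP position; "eef_rot": TCP orientation; "force": force on the tool from outside, world axes, zero at the start; "moment": the same for the moment, N m; "grip_width": finger opening in m.
Only numpy, scipy, OpenCV 4.12 (cv2) and the standard library are available. Lean on these libraries where they do the work, as an engineer would, in place of code of your own. Each camera call takes 0.05 s, during which the arm holds its last target.

## Working session

There is one attempt and no reset: what is moved stays moved. The work goes in short steps, Python scripts to look and compute and a tool call to move; the robot and the scene stay as the last step left them, time stands still between calls to the robot, and variables do not carry over. Pictures are saved under pics/ and viewed, and the job is handed in when it is done.

Besides the shell and the picture viewer there is one more tool, called after "Emit:" by a JSON object that holds its "name" and its "arguments", one argument or row to a line. step_arm: Moves the arm, as the interface text tells. Its arguments: {"type":"object","properties":{"targets":{"type":"array","items":{"type":"array","items":{"type":"number"}}},"gripper":{"type":"number"},"squeeze":{"type":"number"}},"required":["targets"]}

```bash
mkdir -p pics; ls
python3 - <<'E'
from station import get_obs, camera
import cv2,numpy as np
print(get_obs())
for n in ("scene","top","wrist"):
    c=camera(n); cv2.imwrite(f"pics/{n}0.png",cv2.cvtColor(c["pixels"],cv2.COLOR_RGB2BGR))
    print(n,{k:np.round(v,4).tolist() for k,v in c.items() if k!="pixels"})
E
```

```text
pics
{'time_s': 0.0, 'qpos': array([ 1.04639605e+00,  3.00480328e-01,  1.52157400e+00,  1.47654021e-05,
        1.32069747e+00, -6.65664463e-02]), 'joint_vel': array([ 0.00072945,  0.00045269, -0.00185778,  0.00018242, -0.00061901,
       -0.00045263]), 'tau': array([-1.37037121e-03, -5.31809485e+01, -3.52743173e+01,  7.07437587e-02,
        2.44183384e-02, -1.60542487e-05]), 'ee_pos': array([0.24295576, 0.49314016, 0.20488426]), 'eef_rot': array([-1.57195195e+00,  9.13732243e-05, -4.57837547e-01]), 'force': array([ 0.14078835, -0.38935374,  0.4812381 ]), 'moment': array([0.0930218 , 0.03373341, 0.01241742]), 'grip_width': 0.09401433353951516}
scene {'intrinsics': [[378.8754, 0.0, 317.3335], [0.0, 378.8754, 198.6534], [0.0, 0.0, 1.0]], 'k1': -0.0739, 'R': [[0.6702, 0.7422, -0.0006], [0.3845, -0.3478, -0.8551], [-0.6349, 0.5728, -0.5185]], 't': [-0.3912, -0.0746, 1.5419]}
top {'intrinsics': [[400.0868, 0.0, 315.95], [0.0, 400.0868, 193.8529], [0.0, 0.0, 1.0]], 'k1': 0.0264, 'R': [[-0.0116, -0.9999, -0.0098], [-0.9953, 0.0125, -0.0965], [0.0966, 0.0086, -0.9953]], 't': [0.0276, 0.553, 1.3083]}
wrist {'intrinsics': [[306.7933, 0.0, 321.6157], [0.0, 306.7933, 196.1933], [0.0, 0.0, 1.0]], 'k1': -0.0187, 'tool_from_camera': [[-0.0001, 0.9679, 0.2513, -0.0726], [0.0002, -0.2513, 0.9679, -0.1792], [1.0, 0.0002, -0.0001, -0.0004], [0.0, 0.0, 0.0, 1.0]]}
```

View pics/scene0.png

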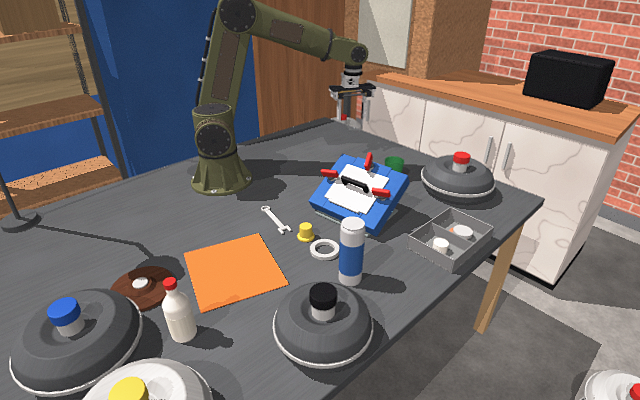

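View pics/top0.png

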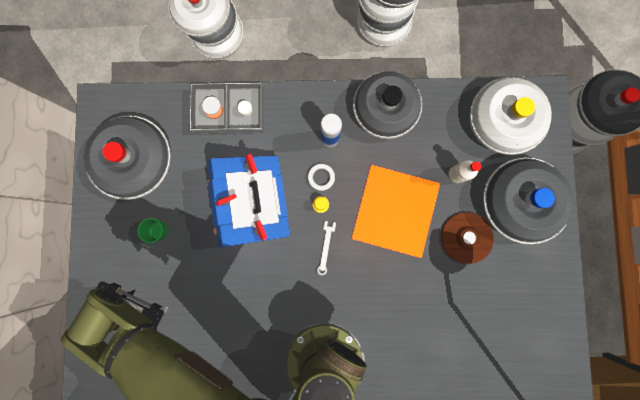

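View pics/wrist0.png

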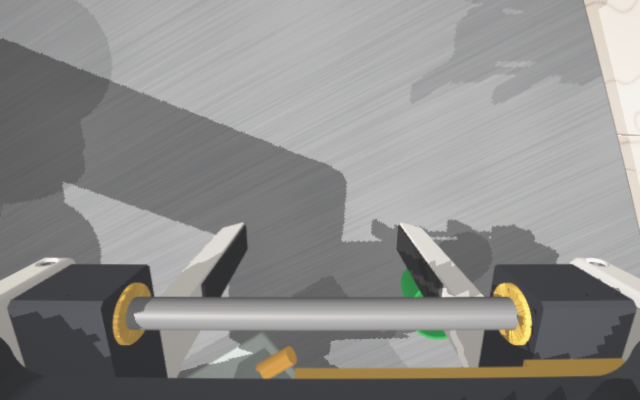

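The scene view shows the unit at about (360,190). The top view shows it at (248,200), with red wings at (251,163), (227,200) and (262,230), and the mat at (396,211).

```bash
cat > h.py <<'E'
from station import get_obs, camera
import cv2,numpy as np
from scipy.spatial.transform import Rotation as Ro
def dist(c): return np.array([c["k1"],0,0,0,0],float)
def pose(c,obs=None):
    if "R" in c: return np.array(c["R"]),np.array(c["t"])
    T=np.array(c["tool_from_camera"]); Rt=Ro.from_euler('xyz',obs["eef_rot"]).as_matrix()
    Rwc=Rt@T[:3,:3]; o=Rt@T[:3,3]+obs["ee_pos"]
    return Rwc.T,-Rwc.T@o
def rays(c,px,obs=None):
    px=np.array(px,float).reshape(-1,1,2)
    n=cv2.undistortPoints(px,np.array(c["intrinsics"]),dist(c)).reshape(-1,2)
    R,t=pose(c,obs); d=np.c_[n,np.ones(len(n))]@R
    return -R.T@t, d/np.linalg.norm(d,axis=1)[:,None]
def onplane(c,px,z,obs=None):
    o,d=rays(c,px,obs); return o+d*((z-o[2])/d[:,2])[:,None]
def tri(o1,d1,o2,d2):
    A=np.c_[d1,-d2]; s=np.linalg.lstsq(A,o2-o1,rcond=None)[0]
    p,q=o1+s[0]*d1,o2+s[1]*d2; return (p+q)/2,np.linalg.norm(p-q)
def project(c,X,obs=None):
    R,t=pose(c,obs); return cv2.projectPoints(np.array(X,float).reshape(-1,1,3),cv2.Rodrigues(R)[0],t,np.array(c["intrinsics"]),dist(c))[0].reshape(-1,2)
def blobs(img,lo,hi,amin=10,roi=None):
    hsv=cv2.cvtColor(img,cv2.COLOR_RGB2HSV); m=cv2.inRange(hsv,np.array(lo),np.array(hi))
    if lo[0]==0: m|=cv2.inRange(hsv,np.array([172,lo[1],lo[2]]),np.array([180,255,255]))
    if roi: k=np.zeros_like(m);k[roi[1]:roi[3],roi[0]:roi[2]]=255;m&=k
    n,l,s,ce=cv2.connectedComponentsWithStats(m)
    return [(ce[i],s[i,4],(l==i).astype(np.uint8)) for i in range(1,n) if s[i,4]>=amin]
def save(c,name,roi=None,f=1):
    im=cv2.cvtColor(c["pixels"],cv2.COLOR_RGB2BGR)
    if roi: im=im[roi[1]:roi[3],roi[0]:roi[2]]
    im=cv2.resize(im,None,fx=f,fy=f,interpolation=cv2.INTER_CUBIC); cv2.imwrite("pics/"+name,im)
E
python3 - <<'E'
from h import *
s=camera("scene");t=camera("top")
save(s,"s1.png",(300,140,420,240),6);save(t,"t1.png",(195,145,305,255),5)
for n,c,roi in(("s",s,(300,140,420,240)),("t",t,(195,145,305,255))):
    for ce,a,m in blobs(c["pixels"],(0,120,80),(6,255,255),8,roi):
        r=cv2.minAreaRect(cv2.findNonZero(m)); print(n,ce.round(1),a,r)
ms=[]
for c,roi in((s,(170,220,300,320)),(t,(340,150,450,270))):
    m=max(blobs(c["pixels"],(7,150,100),(20,255,255),50,roi),key=lambda b:b[1])[2]
    k=cv2.findContours(m,0,2)[0][0]; q=cv2.approxPolyDP(cv2.convexHull(k),6,True).reshape(-1,2)
    P=onplane(c,q,0.004); print(q.tolist(),P.round(4).tolist(), P.mean(0))
E
```

```text
s [368.2 160.8] 100 ((368.26470947265625, 160.94119262695312), (6.305926322937012, 18.19017219543457), 14.03624439239502)
s [328.9 172.6] 118 ((328.5538635253906, 172.56924438476562), (17.612932205200195, 7.194014072418213), 7.125016689300537)
s [380.6 192.1] 128 ((380.4817199707031, 192.16464233398438), (17.779476165771484, 7.28848123550415), 6.340191841125488)
t [250.7 163.3] 129 ((250.75001525878906, 163.25), (19.289892196655273, 6.957010269165039), 71.56504821777344)
t [225.6 199.3] 98 ((225.60000610351562, 199.20001220703125), (5.366563320159912, 20.57182502746582), 63.43495178222656)
t [260.2 229.8] 118 ((260.05169677734375, 229.8793182373047), (18.75522804260254, 6.499336242675781), 68.19859313964844)
[[258, 233], [288, 284], [201, 312], [184, 253]] [[0.4045, -0.0977, 0.004], [0.6532, -0.1704, 0.004], [0.5861, -0.3967, 0.004], [0.3387, -0.3247, 0.004]] [ 0.49562184 -0.24737729  0.004     ]
[[371, 165], [439, 183], [421, 257], [352, 238]] [[0.6521, -0.1678, 0.004], [0.5872, -0.3958, 0.004], [0.3401, -0.3259, 0.004], [0.4053, -0.098, 0.004]] [ 0.49615816 -0.24687925  0.004     ]
```

View pics/s1.png

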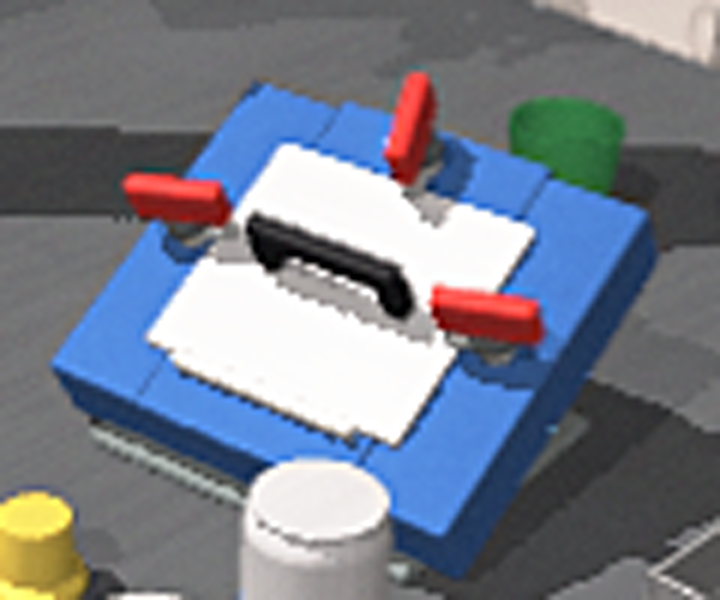

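View pics/t1.png

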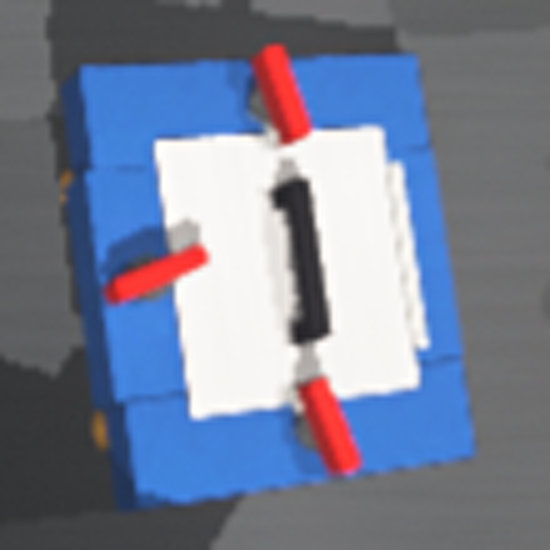

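```bash
cat >> h.py <<'E'
def unitpose(x,y,yaw):
    # face frame: origin at face middle, z outward normal
    R=Ro.from_euler('z',yaw).as_matrix()@Ro.from_euler('y',-np.pi/6).as_matrix()
    return R,np.array([x,y,0.105])
PU={"left":(0,.103),"right":(0,-.103),"top":(.093,0)}
E
python3 - <<'E'
from h import *
from scipy.optimize import least_squares
s=camera("scene");t=camera("top")
S={"top":(368.2,160.8),"right":(380.6,192.1),"left":(328.9,172.6)}
T={"right":(250.7,163.3),"top":(225.6,199.3),"left":(260.2,229.8)}
for k in S:
    o1,d1=rays(s,S[k]);o2,d2=rays(t,T[k]); print(k,*tri(o1,d1[0],o2,d2[0]))
def f(p):
    R,o=unitpose(*p[:3])
    X=[o+R@np.array([*PU[k],.033]) for k in S]
    return np.r_[(project(s,X)-np.array(list(S.values()))).ravel(),(project(t,X)-np.array([T[k] for k in S])).ravel()]
r=least_squares(f,[.53,.18,1.6]);print(r.x,r.fun.round(1))
R,o=unitpose(*r.x); print(R.round(3))
for h in(.006,):
  C=[o+R@np.array([x,y,h]) for x,y in((-.075,-.085),(-.075,.085),(.075,-.085),(.075,.085))]
  print(project(s,C).round(1).tolist(),project(t,C).round(1).tolist())
  print(((project(s,C)-[300,140])*6).round().tolist(),((project(t,C)-[195,145])*5).round().tolist())
E
```

```text
top [0.52504321 0.28544136 0.18243464] 0.0011449865212153469
right [0.6394494  0.21979629 0.13525506] 0.0020102200980613998
left [0.43446521 0.18989225 0.13595939] 0.002022839688081293
[0.53420411 0.22226193 1.71587612] [ 0.1  0.6  0.2  0.2  0.6  0.5  0.3  0.2 -0.   0.6 -0.   0.2]
[[-0.125 -0.989  0.072]
 [ 0.857 -0.145 -0.495]
 [ 0.5    0.     0.866]]
[[365.8, 213.3], [324.0, 195.9], [389.0, 177.6], [347.2, 163.2]] [[270.4, 170.1], [278.1, 222.0], [225.3, 172.9], [232.9, 228.1]]
[[395.0, 440.0], [144.0, 335.0], [534.0, 226.0], [283.0, 139.0]] [[377.0, 125.0], [416.0, 385.0], [151.0, 139.0], [189.0, 415.0]]
```

```bash
cat >> h.py <<'E'
U=(0.5342,0.2223,1.7159)
FR,FO=unitpose(*U)
def face(x,y,h): return FO+FR@np.array([x,y,h])
PHI0={"left":-np.pi/2,"right":np.pi/2,"top":np.pi}
def wing_angles(c,cents,obs=None,roi=None,lo=(0,120,80)):
    out={}
    for ce,a,m in blobs(c["pixels"],lo,(6,255,255),8,roi):
        k=min(cents,key=lambda k:np.hypot(*(ce-cents[k])))
        p=cv2.findNonZero(m).reshape(-1,2).astype(float); mu,ev=cv2.PCACompute(p,None)[:2]
        q=np.array([mu[0]-8*ev[0],mu[0]+8*ev[0]])
        o,d=rays(c,q,obs); n=FR[:,2]; P0=face(0,0,.04)
        X=o+d*(((P0-o)@n)/(d@n))[:,None]; v=FR.T@(X[1]-X[0])
        a=np.arctan2(v[1],v[0])-PHI0[k]; out[k]=(a+np.pi/2)%np.pi-np.pi/2
    return out
def toolR(jaw_in_face_angle,down=False):
    # jaw (tool z) at angle in the face plane, y=-n
    z=FR@np.array([np.cos(jaw_in_face_angle),np.sin(jaw_in_face_angle),0]); y=-FR[:,2]
    return np.c_[np.cross(y,z),y,z]
def delta(Rt,pt,obs=None):
    o=obs or get_obs(); R=Ro.from_euler('xyz',o["eef_rot"]).as_matrix()
    return (R.T@(pt-o["ee_pos"])*1000).round(1), np.degrees(Ro.from_matrix(R.T@Rt).as_rotvec()).round(2), (Rt.T@(pt-o["ee_pos"])*1000).round(1)
E
python3 - <<'E'
from h import *
s=camera("scene");t=camera("top")
S={"top":(368.2,160.8),"right":(380.6,192.1),"left":(328.9,172.6)}
T={"right":(250.7,163.3),"top":(225.6,199.3),"left":(260.2,229.8)}
print(wing_angles(s,S,roi=(300,140,420,240)),wing_angles(t,T,roi=(195,145,305,255)))
for h in(.017,.1): print([face(*PU[k],h).round(3) for k in PU])
print(delta(toolR(np.pi),face(0.0,0,.22)))
E
```

```text
{'top': np.float64(0.4096980951509419), 'left': np.float64(0.15635238867674883), 'right': np.float64(0.18628804982770975)} {'right': np.float64(0.17956984955394195), 'top': np.float64(0.2928037650136659), 'left': np.float64(0.27482933510643104)}
[array([0.434, 0.199, 0.12 ]), array([0.637, 0.229, 0.12 ]), array([0.524, 0.294, 0.166])]
[array([0.44 , 0.158, 0.192]), array([0.643, 0.188, 0.192]), array([0.53 , 0.253, 0.238])]
(array([ 443.3,  -90.1, -205.1]), array([-11.76, 141.21,  37.84]), array([-248.9, -288.2,  318.9]))
```

Run:
```python
from h import *
Rt=toolR(-np.pi/2+.25); p=face(0.05,0,.18); print(p.round(3),delta(Rt,p)); print(Rt.round(3))
```

```text
[0.541 0.176 0.286] (array([ 407.4,  -80.5, -152.9]), array([17.53, 40.17, 25.14]), array([ 322.1, -248.2,  174.6]))
[[ 0.366 -0.072  0.928]
 [-0.795  0.495  0.352]
 [-0.484 -0.866  0.124]]
```

Emit:
{"name": "step_arm", "arguments": {
  "targets": [
    [0,-40,0,0,0,0],
    [0,-40,0,0,0,0],
    [45,0,-17,0,0,0],
    [45,0,-17,0,0,0],
    [45,0,-17,0,0,0],
    [45,0,-17,0,0,0],
    [45,0,-17,0,0,0],
    [45,0,-17,0,0,0],
    [45,0,-17,0,0,0],
    [45,0,-17,0,0,0],
    [45,0,-17,0,0,0]
  ]
}}

```text
time_s: 1.82
ee_pos: [0.5397, 0.1758, 0.2855]
eef_rot: [-1.571, -0.0, -0.458]
force: [0.9, 1.1, -0.5]
grip_width: 0.0944
```

Emit:
{"name": "step_arm", "arguments": {
  "targets": [
    [0,0,0,2.2,5,3.1],
    [0,0,0,2.2,5,3.1],
    [0,0,0,2.2,5,3.1],
    [0,0,0,2.2,5,3.1],
    [0,0,0,2.2,5,3.1],
    [0,0,0,2.2,5,3.1],
    [0,0,0,2.2,5,3.1],
    [0,0,0,2.2,5,3.1],
    [0,0,0,0,0,0]
  ]
}}

```text
time_s: 2.95
ee_pos: [0.5387, 0.1765, 0.2851]
eef_rot: [-1.426, 0.501, -1.136]
force: [0.4, -0.4, 0.5]
grip_width: 0.0945
```

Run:
```python
from h import *
o=get_obs();w=camera("wrist");save(w,"w1.png")
Rt=toolR(-np.pi/2+.25); p=face(0.05,0,.18); print(o["qpos"].round(2),delta(Rt,p,o))
X=[face(*PU[k],.033) for k in PU]; P=project(w,X,o); print(P.round(0).tolist())
print(wing_angles(w,dict(zip(PU,P)),o))
for b in blobs(w["pixels"],(0,120,80),(6,255,255),60): print(b[0],b[1])
```

```text
[ 0.01  0.29  1.43  0.52  1.5  -0.44] (array([ 0.8, -1. ,  2.1]), array([-0.11,  0.19,  0.28]), array([ 0.7, -1. ,  2.1]))
[[222.0, 205.0], [399.0, 248.0], [334.0, 147.0]]
{'top': np.float64(0.3046944510282792), 'right': np.float64(-0.05389297352849942), 'left': np.float64(0.28997925959965287)}
[500.91635456   9.0948814 ] 801
[333.06407035 146.72864322] 796
[219.828125   205.99166667] 960
[385.48440748 249.08108108] 481
[618.33233533 257.79640719] 334
```

View pics/w1.png

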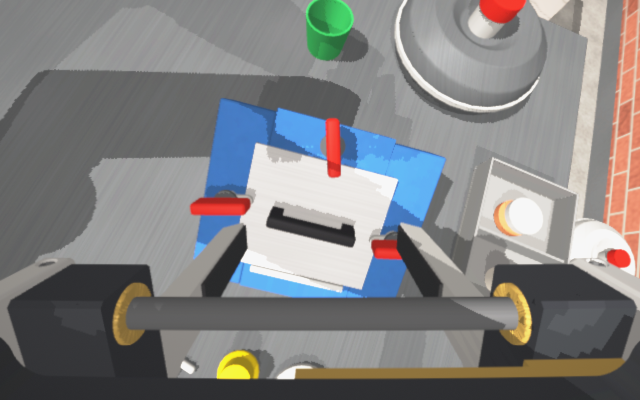

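The wrist picture shows the top wing at (333,147) and the left wing at (220,206). Both are within 2 px of where my pose predicts. The right wing is partly hidden by a finger at (385,249).

Run:
```python
from h import *
print(delta(toolR(-np.pi/2+.30),face(.093,0,.07))); print(delta(toolR(-np.pi/2+.30),face(.093,0,.017)))
```

```text
(array([-41.1, 108.9,  12.5]), array([-0.08, -2.55,  0.33]), array([-39.9, 109.1,  14.5]))
(array([-41.4, 161.9,  12.5]), array([-0.08, -2.55,  0.33]), array([-39.9, 162.1,  14.5]))
```

Emit:
{"name": "step_arm", "arguments": {
  "targets": [
    [-21,0,6.5,0,-1.3,0.2],
    [-20,0,6.5,0,-1.2,0.1],
    [0,35,0,0,0,0],
    [0,37,0,0,0,0],
    [0,37,0,0,0,0],
    [0,0,0,0,0,0]
  ],
  "gripper": -0.15
}}

```text
time_s: 3.75
ee_pos: [0.5261, 0.2702, 0.2115]
eef_rot: [-1.404, 0.5, -1.083]
force: [-0.3, -0.8, 1.2]
grip_width: 0.0404
```

Run:
```python
from h import *
o=get_obs();w=camera("wrist");save(w,"w2.png")
print(o["grip_width"],delta(toolR(-np.pi/2+.30),face(.093,0,.017),o))
```

```text
0.04040694607345042 (array([ 2.6, 51. ,  0.4]), array([ 0.11, -0.01, -0.09]), array([ 2.5, 51. ,  0.3]))
```

View pics/w2.png

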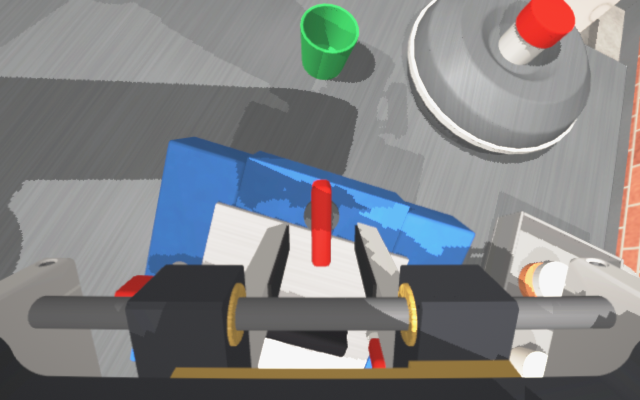

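Emit:
{"name": "step_arm", "arguments": {
  "targets": [
    [1.5,17,0,0,0,0],
    [1,17,0.3,0,0,0],
    [0,17,0,0,0,0],
    [0,0,0,0,0,0]
  ]
}}

```text
time_s: 4.3
ee_pos: [0.5245, 0.2922, 0.1658]
eef_rot: [-1.403, 0.5, -1.085]
force: [0.2, 0.5, -0.4]
grip_width: 0.0396
```

Emit:
{"name": "step_arm", "arguments": {
  "targets": [
    [0,0,0,0,0,0],
    [0,0,0,0,0,0],
    [0,0,0,0,0,0],
    [0,0,0,0,0,0]
  ],
  "gripper": -1,
  "squeeze": 30
}}

```text
time_s: 4.8
ee_pos: [0.524, 0.291, 0.1675]
eef_rot: [-1.404, 0.499, -1.085]
force: [-11.8, -10.0, 8.0]
grip_width: 0.0137
```

Run:
```python
from h import *
o=get_obs()
print(o["grip_width"],o["force"],o["moment"],o["qpos"].round(2),delta(toolR(-np.pi/2+.30),face(.093,0,.017),o))
```

```text
0.013669941468821433 [-11.7887752   -9.96270359   7.99636786] [-1.21868714  2.18110751  1.37148972] [ 0.22  0.41  1.56  0.57  1.2  -0.44] (array([-1.5,  2.4,  0.6]), array([ 0.06, -0.12, -0.05]), array([-1.5,  2.4,  0.6]))
```

Run:
```python
from h import *
o=get_obs();R=Ro.from_euler('xyz',o["eef_rot"]).as_matrix(); print(R.T@o["force"],R.T@o["moment"])
w=camera("wrist");save(w,"w3.png")
```

```text
[ -0.92725233 -10.98608508 -13.43944643] [-2.84953742 -0.01812689 -0.05674739]
```

View pics/w3.png

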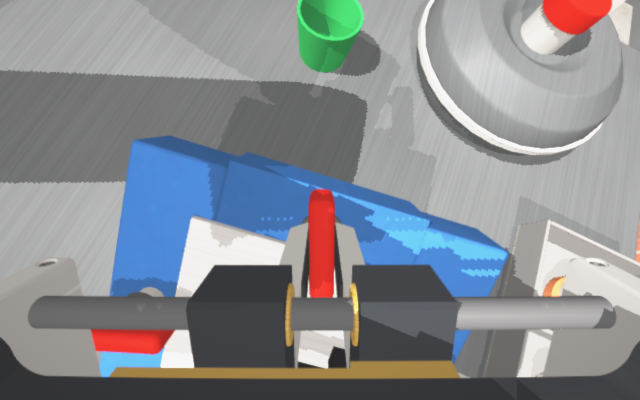

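Emit:
{"name": "step_arm", "arguments": {
  "targets": [
    [0,-2,-0.6,0,0,0],
    [0,0,0,0,-6,0],
    [0,0,0,0,-6,0],
    [0,0,0,0,-6,0],
    [0,0,0,0,-6,0]
  ]
}}

```text
time_s: 5.48
ee_pos: [0.5243, 0.2912, 0.1677]
eef_rot: [-1.206, 0.386, -0.634]
force: [3.0, 11.3, -13.2]
grip_width: 0.014
```

Emit:
{"name": "step_arm", "arguments": {
  "targets": [
    [0,0,0,0,-6,0],
    [0,0,0,0,-6,0],
    [0,0,0,0,-6,0],
    [0,0,0,0,-6,0],
    [0,0,0,0,-6,0],
    [0,0,0,0,-6,0],
    [0,0,0,0,-6,0],
    [0,0,0,0,-6,0],
    [0,0,0,0,0,0]
  ]
}}

```text
time_s: 6.6
ee_pos: [0.5246, 0.2921, 0.1683]
eef_rot: [-1.044, 0.006, 0.131]
force: [5.4, 19.2, -12.3]
grip_width: 0.0139
```

Run:
```python
from h import *
o=get_obs();R=Ro.from_euler('xyz',o["eef_rot"]).as_matrix(); print(o["qpos"].round(2),R.T@o["force"],R.T@o["moment"],delta(toolR(-np.pi/2+1.55),face(.093,0,.017),o))
w=camera("wrist");save(w,"w4.png")
```

```text
[ 0.22  0.4   1.56  0.57  1.2  -1.7 ] [ 7.9577138  19.76617455  9.69489014] [ 1.49868933 -0.0024106  -1.59218403] (array([-0.6,  2.6,  0.3]), array([-0.18,  0.34,  0.1 ]), array([-0.6,  2.6,  0.3]))
```

View pics/w4.png

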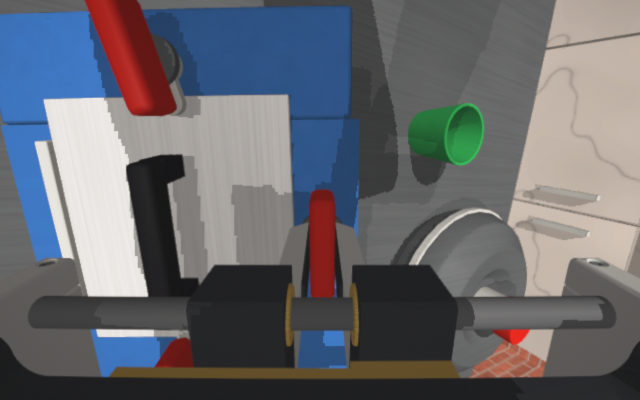

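The wing stays centred between the pads at (321,240). The tool is within 0.3° of the 1.55 rad turn, so I'm releasing it.

Emit:
{"name": "step_arm", "arguments": {
  "targets": [
    [0,0,0,0,0,0],
    [0,0,0,0,0,0],
    [0,0,0,0,0,0]
  ],
  "gripper": -0.15
}}

```text
time_s: 7.02
ee_pos: [0.5249, 0.2904, 0.1691]
eef_rot: [-1.046, 0.006, 0.13]
force: [0.1, -0.5, 0.6]
grip_width: 0.0387
```

Emit:
{"name": "step_arm", "arguments": {
  "targets": [
    [0,-15,0,0,0,0],
    [0,-35,0,0,0,0],
    [0,-50,0,0,0,0],
    [0,-40,0,0,0,0],
    [0,0,0,0,0,0]
  ]
}}

```text
time_s: 7.65
ee_pos: [0.5357, 0.2197, 0.2936]
eef_rot: [-1.046, 0.001, 0.128]
force: [-0.4, -0.3, 0.3]
grip_width: 0.0399
```

Run:
```python
from h import *
o=get_obs();w=camera("wrist");save(w,"w5.png")
X=[face(*PU[k],.033) for k in PU]; P=project(w,X,o); print(P.round(0).tolist())
print(wing_angles(w,dict(zip(PU,P)),o))
for b in blobs(w["pixels"],(0,120,80),(6,255,255),60): print(b[0],b[1])
print(delta(toolR(np.pi+.28),face(0,.103,.18),o),o["qpos"].round(2))
```

```text
[[224.0, 84.0], [242.0, 277.0], [323.0, 187.0]]
{'left': np.float64(0.28082011122995065), 'top': np.float64(0.0920021673468634), 'right': np.float64(1.282942533502152)}
[222.64883195  80.57648832] 1327
[322.19693095 186.38746803] 782
[236.51245552 258.55160142] 281
[468.04213483 259.37921348] 356
(array([-102.5,  -16.1,  -93.4]), array([-6.3000e-01,  1.6308e+02,  3.0000e-02]), array([125.4, -15.3,  59.5])) [ 0.09  0.29  1.42  0.53  1.48 -1.67]
```

View pics/w5.png

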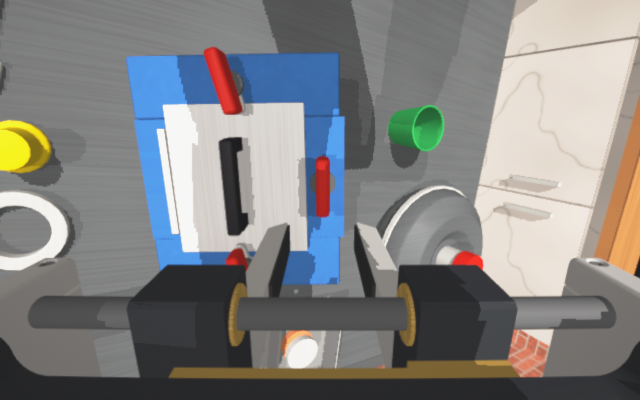

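Emit:
{"name": "step_arm", "arguments": {
  "targets": [
    [-34,-5,-31,0,0,0],
    [-34,-5,-31,0,0,0],
    [-34,-5,-31,0,0,0],
    [0,0,0,0,10,0],
    [0,0,0,0,10,0],
    [0,0,0,0,10,0],
    [0,0,0,0,10,0],
    [0,0,0,0,10,0],
    [0,0,0,0,10,0],
    [0,0,0,0,10,0],
    [0,0,0,0,10,0]
  ]
}}

```text
time_s: 9.07
ee_pos: [0.4442, 0.1209, 0.2563]
eef_rot: [-1.483, 0.518, -1.25]
force: [0.5, -0.2, -0.6]
grip_width: 0.0399
```

Emit:
{"name": "step_arm", "arguments": {
  "targets": [
    [0,0,0,0,10,0],
    [0,0,0,0,10,0],
    [0,0,0,0,10,0],
    [0,0,0,0,10,0],
    [0,0,0,0,10,0],
    [0,0,0,0,10,0],
    [0,0,0,0,10,0],
    [0,0,0,0,10,0],
    [0,0,0,0,3,0],
    [0,0,0,0,0,0]
  ]
}}

```text
time_s: 10.32
ee_pos: [0.4443, 0.1208, 0.2565]
eef_rot: [-2.079, 0.14, -2.752]
force: [-0.7, -0.3, -0.2]
grip_width: 0.0396
```

Run:
```python
from h import *
o=get_obs();w=camera("wrist");save(w,"w6.png")
X=[face(*PU[k],.033) for k in PU]; P=project(w,X,o); print(P.round(0).tolist())
for b in blobs(w["pixels"],(0,120,80),(6,255,255),60): print(b[0],b[1])
print(wing_angles(w,dict(zip(PU,P)),o))
print(delta(toolR(np.pi+.28),face(0,.103,.07),o),o["qpos"].round(2))
```

```text
[[322.0, 186.0], [384.0, -24.0], [259.0, 61.0]]
[380.9588015    7.23970037] 267
[259.51492537  60.67578773] 1206
[321.76089828 187.70805812] 757
{'right': np.float64(-0.6068130459291572), 'top': np.float64(1.1955612560653388), 'left': np.float64(0.5269064457536885)}
(array([ -0.5, 104.9,   0.3]), array([ 0.07,  0.03, -0.05]), array([ -0.6, 104.9,   0.2])) [-0.11  0.09  1.73  0.51  1.47  0.95]
```

View pics/w6.png

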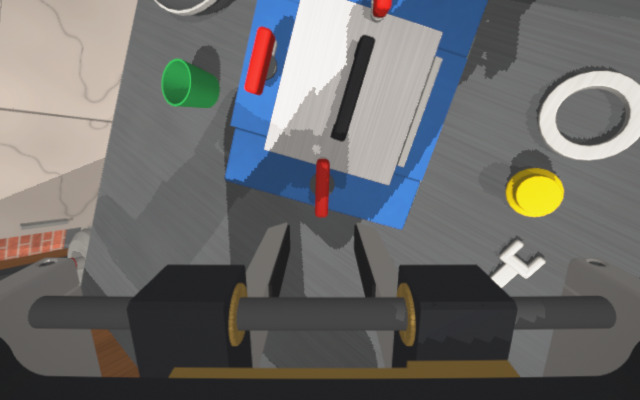

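The left wing is at (322,188) and vertical in the picture, so the jaws are aligned with it. Going down.

Emit:
{"name": "step_arm", "arguments": {
  "targets": [
    [0,40,0,0,0,0],
    [0,45,0,0,0,0],
    [0,40,0,0,0,0],
    [-0.5,20,0,0,0,0],
    [0,10,0,0,0,0],
    [0,0,0,0,0,0]
  ]
}}

```text
time_s: 11.12
ee_pos: [0.4341, 0.1977, 0.1229]
eef_rot: [-2.078, 0.14, -2.752]
force: [-0.4, 0.2, 0.1]
grip_width: 0.0399
```

Emit:
{"name": "step_arm", "arguments": {
  "targets": [
    [0,0,0,0,0,0],
    [0,0,0,0,0,0],
    [0,0,0,0,0,0],
    [0,0,0,0,0,0]
  ],
  "gripper": -1,
  "squeeze": 30
}}

```text
time_s: 11.62
ee_pos: [0.4344, 0.1975, 0.1234]
eef_rot: [-2.078, 0.141, -2.753]
force: [-0.9, -2.2, 4.3]
grip_width: 0.0137
```

```bash
sed -i 's/(6,255,255),8,roi)/(6,255,255),60 if obs else 8,roi)/' h.py
cat >> h.py <<'E'
def st(Rt,p,name=None):
    o=get_obs();R=Ro.from_euler('xyz',o["eef_rot"]).as_matrix(); print(o["grip_width"].round(4) if hasattr(o["grip_width"],'round') else o["grip_width"],"F",(R.T@o["force"]).round(1),"M",(R.T@o["moment"]).round(2),o["qpos"].round(2),delta(Rt,p,o))
    if name: save(camera("wrist"),name)
    return o
E
python3 - <<'E'
from h import *
st(toolR(np.pi+.28),face(0,.103,.02),"w7.png")
E
```

```text
0.01372696099880732 F [ 1.1 -4.7 -0.7] M [ 0.21  0.09 -0.36] [0.06 0.24 1.9  0.59 1.12 0.91] (array([0.8, 0.9, 0.2]), array([ 0.02,  0.03, -0.15]), array([0.8, 0.9, 0.2]))
```

View pics/w7.png

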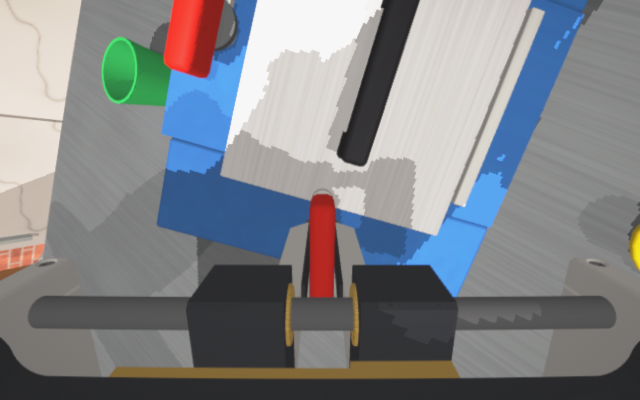

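The left wing is gripped cleanly and the force is low. Turning from 0.28 to about 1.55, which is 72°.

Emit:
{"name": "step_arm", "arguments": {
  "targets": [
    [0,0,0,0,-6,0],
    [0,0,0,0,-6,0],
    [0,0,0,0,-6,0],
    [0,0,0,0,-6,0],
    [0,0,0,0,-6,0],
    [0,0,0,0,-6,0]
  ]
}}

```text
time_s: 12.42
ee_pos: [0.4338, 0.1981, 0.1237]
eef_rot: [-1.912, 0.409, -2.156]
force: [-5.2, -0.6, 10.9]
grip_width: 0.0138
```

Emit:
{"name": "step_arm", "arguments": {
  "targets": [
    [0,0,0,0,-6,0],
    [0,0,0,0,-6,0],
    [0,0,0,0,-6,0],
    [0,0,0,0,-6,0],
    [0,0,0,0,-6,0],
    [0,0,0,0,-6,0],
    [0,0,0,0,0,0]
  ]
}}

```text
time_s: 13.3
ee_pos: [0.4329, 0.1982, 0.1238]
eef_rot: [-1.59, 0.527, -1.462]
force: [-13.7, -2.5, 16.9]
grip_width: 0.0138
```

Run:
```python
from h import *
st(toolR(np.pi+1.54),face(0,.103,.02),"w8.png")
```

```text
0.013775195300911796 F [ -7.7 -14.8 -14.1] M [-2.77 -0.01  1.27] [ 0.06  0.24  1.9   0.59  1.13 -0.35] (array([1.5, 0.9, 0.8]), array([ 0.08, -0.04, -0.18]), array([1.5, 0.9, 0.8]))
```

View pics/w8.png

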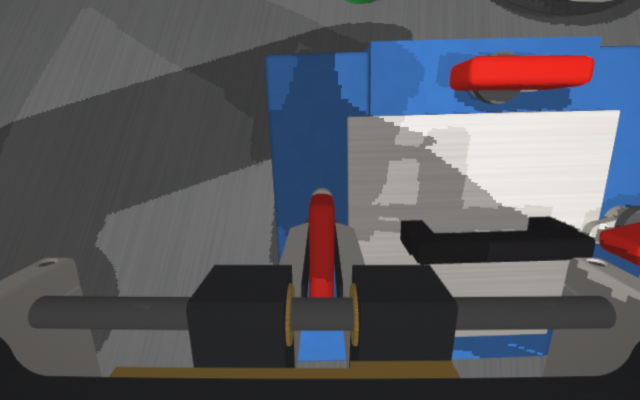

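Emit:
{"name": "step_arm", "arguments": {
  "targets": [
    [0,0,0,0,0,0],
    [0,0,0,0,0,0],
    [0,0,0,0,0,0],
    [0,-15,0,0,0,0],
    [0,-35,0,0,0,0],
    [0,-50,0,0,0,0],
    [0,-50,0,0,0,0],
    [0,0,0,0,0,0]
  ],
  "gripper": -0.15
}}

```text
time_s: 14.35
ee_pos: [0.4461, 0.1217, 0.2561]
eef_rot: [-1.582, 0.523, -1.464]
force: [0.3, 0.1, -0.1]
grip_width: 0.0396
```

Run:
```python
from h import *
st(toolR(np.pi+.18),face(0,-.103,.18),"w9.png")
```

```text
0.03960883128440177 F [-0.   0.2  0.3] M [-0.06  0.04 -0.29] [-0.11  0.09  1.73  0.51  1.46 -0.31] (array([ -6.3,  -4.1, 204.7]), array([-0.39, 77.81, -0.29]), array([-201.4,   -5.7,   37.1]))
```

View pics/w9.png

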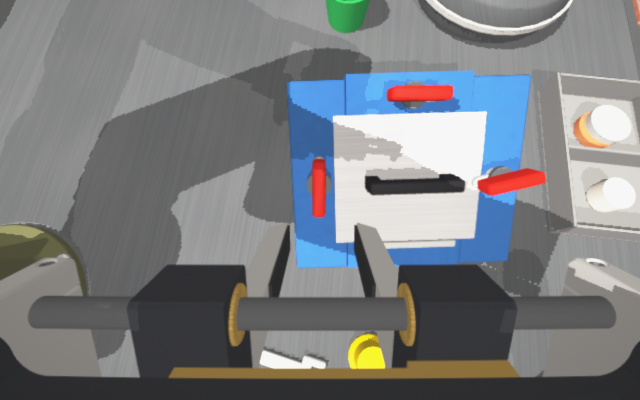

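The left wing at (319,187) and the top wing at (420,94) are both turned, and the cover hasn't moved. Next is the right screw, at (512,182).

Emit:
{"name": "step_arm", "arguments": {
  "targets": [
    [-2,-1,51,0,6,0],
    [0,0,0,0,0,0]
  ]
}}

```text
time_s: 14.65
ee_pos: [0.4962, 0.1309, 0.2519]
eef_rot: [-1.653, 0.52, -1.588]
force: [-0.3, 0.2, 0.1]
grip_width: 0.0397
```

Run:
```python
from h import *
st(toolR(np.pi+1.54),face(0,-.103,.18))
```

```text
0.039741667786777714 F [-0.2 -0.  -0.4] M [-0.01  0.02 -0.21] [-0.08  0.22  1.6   0.51  1.47 -0.17] (array([-21.7, -10.5, 152.3]), array([ 0.08, -6.29, -0.1 ]), array([ -4.8, -10.3, 153.8]))
```

Emit:
{"name": "step_arm", "arguments": {
  "targets": [
    [-7,-3,51,0,0,0],
    [-7,-3,51,0,0,0],
    [-7,-4,50,0,0,0],
    [0,0,0,0,9,0],
    [0,0,0,0,9,0],
    [0,0,0,0,9,0],
    [0,0,0,0,9,0],
    [0,0,0,0,9,0],
    [0,0,0,0,9,0],
    [0,0,0,0,9,0],
    [0,0,0,0,9,0],
    [0,0,0,0,0,0]
  ]
}}

```text
time_s: 16.15
ee_pos: [0.6472, 0.1475, 0.2621]
eef_rot: [-2.089, 0.089, -2.843]
force: [-0.9, 0.4, -0.1]
grip_width: 0.0394
```

Run:
```python
from h import *
o=st(toolR(np.pi+.18),face(0,-.103,.07),"w10.png")
w=camera("wrist")
X=[face(*PU[k],.033) for k in PU]; P=project(w,X,o); print(P.round(0).tolist())
print(wing_angles(w,dict(zip(PU,P)),o))
```

```text
0.03942574397349016 F [ 0.7  0.4 -0.6] M [ 0.19  0.1  -0.15] [-0.03  0.56  1.11  0.52  1.57  1.19] (array([ -1.8, 111.2,   0.8]), array([ 0.07, -0.17, -0.03]), array([ -1.9, 111.2,   0.7]))
[[293.0, 341.0], [322.0, 184.0], [228.0, 255.0]]
{'top': np.float64(1.4699501020573909), 'right': np.float64(0.21519241501151876), 'left': np.float64(-1.5706512946249962)}
```

View pics/w10.png

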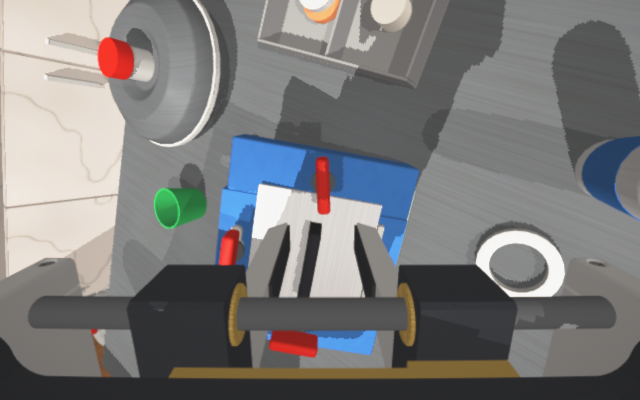

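The right wing is at (322,185), turned about 0.21 rad, so I'm adding 2°.

Emit:
{"name": "step_arm", "arguments": {
  "targets": [
    [-1,40,0.4,0,-2,0],
    [-1,45,0.4,0,0,0],
    [0,40,0,0,0,0],
    [0,25,0,0,0,0],
    [0,11,0,0,0,0],
    [0,0,0,0,0,0]
  ]
}}

```text
time_s: 17.0
ee_pos: [0.6385, 0.2271, 0.1231]
eef_rot: [-2.086, 0.107, -2.813]
force: [0.2, -0.3, -0.8]
grip_width: 0.04
```

Emit:
{"name": "step_arm", "arguments": {
  "targets": [
    [0,0,0,0,0,0],
    [0,0,0,0,0,0],
    [0,0,0,0,0,0],
    [0,0,0,0,0,0]
  ],
  "gripper": -1,
  "squeeze": 30
}}

```text
time_s: 17.5
ee_pos: [0.639, 0.2268, 0.1237]
eef_rot: [-2.085, 0.107, -2.815]
force: [0.3, -2.1, 2.9]
grip_width: 0.0137
```

Run:
```python
from h import *
st(toolR(np.pi+.215),face(0,-.103,.02),"w11.png")
```

```text
0.01368455814043332 F [ 0.1 -3.6  0.4] M [ 0.25 -0.   -0.28] [0.08 0.66 1.28 0.55 1.28 1.12] (array([ 1.3,  1.5, -0.2]), array([ 0.03, -0.24, -0.16]), array([ 1.3,  1.5, -0.2]))
```

View pics/w11.png

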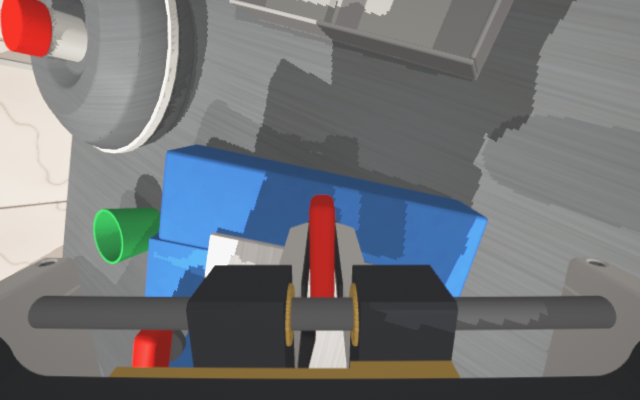

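Gripped. Turning 77°.

Emit:
{"name": "step_arm", "arguments": {
  "targets": [
    [0.6,0,0,0,-6.4,0],
    [0.6,0,0,0,-6.4,0],
    [0,0,0,0,-6.4,0],
    [0,0,0,0,-6.4,0],
    [0,0,0,0,-6.4,0],
    [0,0,0,0,-6.4,0]
  ]
}}

```text
time_s: 18.3
ee_pos: [0.638, 0.2277, 0.1243]
eef_rot: [-1.921, 0.402, -2.184]
force: [-0.2, 6.0, 7.0]
grip_width: 0.0137
```

Emit:
{"name": "step_arm", "arguments": {
  "targets": [
    [0,0,0,0,-6.4,0],
    [0,0,0,0,-6.4,0],
    [0,0,0,0,-6.4,0],
    [0,0,0,0,-6.4,0],
    [0,0,0,0,-6.4,0],
    [0,0,0,0,-6.4,0],
    [0,0,0,0,0,0]
  ]
}}

```text
time_s: 19.18
ee_pos: [0.6367, 0.2279, 0.1245]
eef_rot: [-1.581, 0.527, -1.445]
force: [-10.7, 3.0, 11.9]
grip_width: 0.014
```

Run:
```python
from h import *
st(toolR(np.pi+1.56),face(0,-.103,.02),"w12.png")
```

```text
0.0139881055037599 F [ -9.7  -8.  -10.3] M [-2.02 -0.07  1.59] [ 0.09  0.66  1.28  0.55  1.28 -0.22] (array([1.7, 1.5, 0.8]), array([ 0.01, -0.34, -0.21]), array([1.7, 1.5, 0.8]))
```

View pics/w12.png

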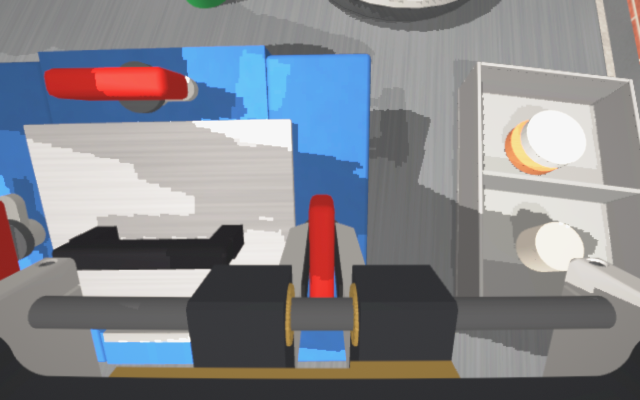

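Emit:
{"name": "step_arm", "arguments": {
  "targets": [
    [0,0,0,0,0,0],
    [0,0,0,0,0,0],
    [0,0,0,0,0,0],
    [0,-15,0,0,0,0],
    [0,-35,0,0,0,0],
    [0,-40,0,0,0,0],
    [0,-40,0,0,0,0],
    [0,0,-50,0,0,0],
    [0,0,-53,0,0,0],
    [0,0,0,0,0,0]
  ],
  "gripper": -0.15
}}

```text
time_s: 20.48
ee_pos: [0.5422, 0.1484, 0.2375]
eef_rot: [-1.58, 0.525, -1.449]
force: [-0.2, 0.1, -0.9]
grip_width: 0.0401
```

Emit:
{"name": "step_arm", "arguments": {
  "targets": [
    [0,0,0,0,9,0],
    [0,0,0,0,9,0],
    [0,0,0,0,9,0],
    [0,0,0,0,9,0],
    [0,0,0,0,9,0],
    [0,0,0,0,9,0],
    [0,0,0,0,9,0],
    [0,0,0,0,9,0],
    [0,0,0,0,9,0],
    [0,0,0,0,9,0],
    [0,0,0,0,0,0]
  ]
}}

```text
time_s: 21.85
ee_pos: [0.5454, 0.1489, 0.2371]
eef_rot: [-2.095, -0.007, -3.014]
force: [-0.2, -0.6, -0.3]
grip_width: 0.0397
```

Run:
```python
from h import *
o=st(toolR(np.pi),face(0,0,.017),"w13.png")
w=camera("wrist"); print(project(w,[face(0,0,.045),face(0,.05,.045),face(0,-.05,.045)]+[face(*PU[k],.033) for k in PU],o).round(0).tolist())
save(camera("top"),"t2.png",(195,145,305,255),5)
```

```text
0.03973450312346514 F [ 0.3 -0.1  0.7] M [ 0.16  0.1  -0.1 ] [-0.04  0.34  1.49  0.52  1.44  1.31] (array([  0.9, 134.5,   1.8]), array([ 0.05, -1.06, -0.17]), array([  0.5, 134.5,   1.7]))
[[323.0, 195.0], [324.0, 244.0], [322.0, 143.0], [325.0, 285.0], [321.0, 84.0], [230.0, 194.0]]
```

View pics/w13.png

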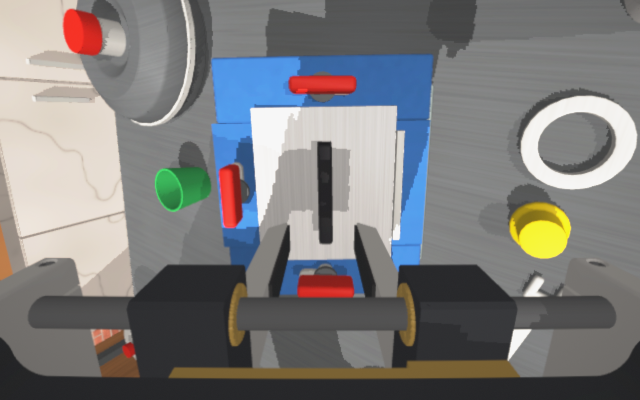

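View pics/t2.png

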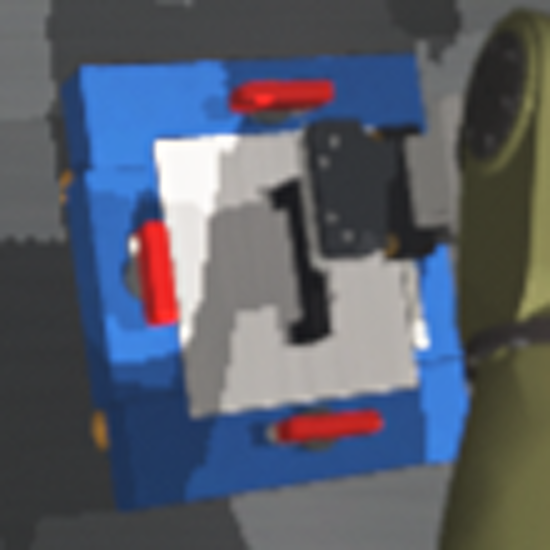

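All three wings are turned about 90°: (322,85), (231,196) and (326,287) in the wrist view. The handle bar is at (325,193), within 2 px of prediction. Going down to grip it.

Emit:
{"name": "step_arm", "arguments": {
  "targets": [
    [0.8,40,1.8,0,-1,0],
    [0,40,0,0,0,0],
    [0,30,0,0,0,0],
    [0,15,0,0,0,0],
    [0,8,0,0,0,0],
    [0,0,0,0,0,0]
  ]
}}

```text
time_s: 22.75
ee_pos: [0.5349, 0.2134, 0.1208]
eef_rot: [-2.096, 0.001, -2.999]
force: [0.6, -0.0, -0.4]
grip_width: 0.0399
```

Emit:
{"name": "step_arm", "arguments": {
  "targets": [
    [0,0,0,0,0,0],
    [0,0,0,0,0,0],
    [0,0,0,0,0,0],
    [0,0,0,0,0,0]
  ],
  "gripper": -1,
  "squeeze": 45
}}

```text
time_s: 23.25
ee_pos: [0.5349, 0.213, 0.1207]
eef_rot: [-2.095, 0.001, -3.0]
force: [0.2, -6.1, 2.3]
grip_width: 0.0135
```

Run:
```python
from h import *
st(toolR(np.pi),face(0,0,.017),"w14.png")
```

```text
0.013480601265497421 F [ 0.7 -5.   4.1] M [ 0.85  0.1  -0.28] [0.08 0.45 1.62 0.57 1.18 1.25] (array([-0.7,  1.2, -0.2]), array([ 0.04, -0.13, -0.15]), array([-0.7,  1.2, -0.2]))
```

View pics/w14.png

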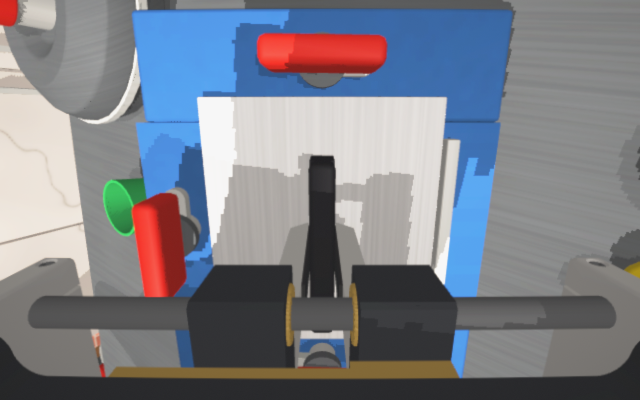

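Emit:
{"name": "step_arm", "arguments": {
  "targets": [
    [0,-8,0,0,0,0],
    [0,-12,0,0,0,0],
    [0,-20,0,0,0,0],
    [0,-30,0,0,0,0],
    [0,-30,0,0,0,0],
    [0,-20,0,0,0,0],
    [0,0,0,0,0,0]
  ]
}}

```text
time_s: 24.18
ee_pos: [0.5436, 0.1532, 0.2256]
eef_rot: [-2.095, 0.003, -3.0]
force: [0.6, -0.3, -5.6]
grip_width: 0.0137
```

Run:
```python
from h import *
st(toolR(np.pi),face(0,0,.137),"w15.png"); save(camera("scene"),"s2.png",(140,80,460,360),2)
t=camera("top")
m=dict(can=onplane(t,[331,122],.19),bot=onplane(t,[476,167],.17),plug=onplane(t,[320.5,203],.045),disc=onplane(t,[467,237],.026))
print(m)
```

```text
0.01371090225919166 F [-0.5  4.7  3.2] M [ 0.76  0.12 -0.05] [-0.03  0.34  1.51  0.52  1.41  1.28] (array([-0.7,  2.3, -0.1]), array([ 0.04, -0.12, -0.25]), array([-0.7,  2.3, -0.1]))
{'can': array([[ 0.75171335, -0.02774834,  0.19      ]]), 'bot': array([[ 0.61364067, -0.45697657,  0.17      ]]), 'plug': array([[0.52119159, 0.00619369, 0.045     ]]), 'disc': array([[ 0.40501728, -0.47277563,  0.026     ]])}
```

View pics/w15.png

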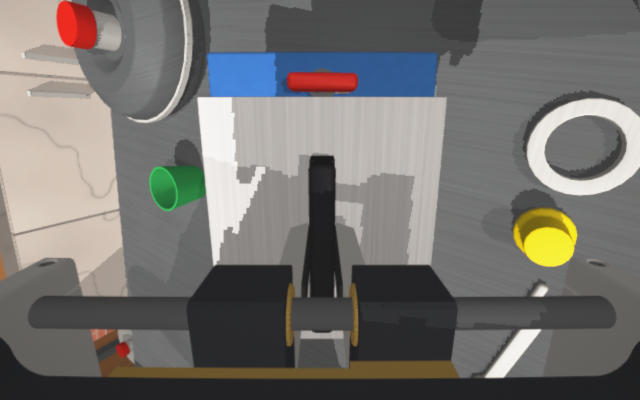

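View pics/s2.png

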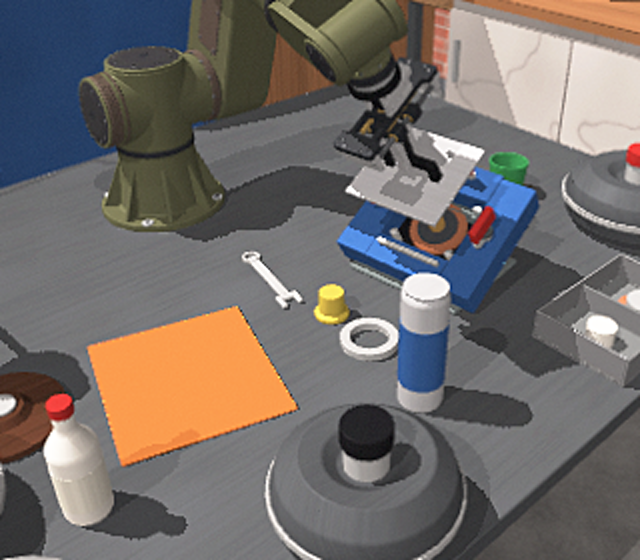

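The cover is up. Its far edge is at row 97, columns 198–447, the same as when gripped, so it hasn't slipped. The unit's inside is now visible.

```bash
cat >> h.py <<'E'
MAT=np.array([.496,-.247])
def downR(cx):  # cover x yaw
    z=-np.array([np.cos(cx),np.sin(cx),0]); y=np.array([0,0,-1.]); return np.c_[np.cross(y,z),y,z]
E
python3 - <<'E'
from h import *
st(downR(1.294),np.array([*MAT,.20]))
E
```

```text
0.01349993190119971 F [-0.3  3.5  2.6] M [ 0.72  0.04 -0.17] [-0.03  0.34  1.51  0.52  1.41  1.28] (array([ 103.1, -175.4,  349.7]), array([29.62, 23.44,  6.36]), array([-64.8,  23.4, 398.6]))
```

Emit:
{"name": "step_arm", "arguments": {
  "targets": [
    [0,-10,5,0,0,0],
    [10,-18,35,0,0,0],
    [14,-22,46,0,0,0],
    [14,-22,46,0,0,0],
    [14,-22,46,0,0,0],
    [14,-22,46,0,0,0],
    [14,-22,46,0,0,0],
    [14,-22,46,0,0,0],
    [10,-15,34,0,0,0],
    [0,0,0,0,0,0]
  ]
}}

```text
time_s: 25.58
ee_pos: [0.4948, -0.25, 0.1994]
eef_rot: [-2.096, -0.0, -3.003]
force: [-0.3, 0.8, -4.3]
grip_width: 0.0136
```

Emit:
{"name": "step_arm", "arguments": {
  "targets": [
    [0,0,0,3.7,2.9,0.8],
    [0,0,0,3.7,2.9,0.8],
    [0,0,0,3.7,2.9,0.8],
    [0,0,0,3.7,2.9,0.8],
    [0,0,0,3.7,2.9,0.8],
    [0,0,0,3.7,2.9,0.8],
    [0,0,0,3.7,2.9,0.8],
    [0,0,0,3.7,2.9,0.8],
    [0,0,0,0,0,0]
  ]
}}

```text
time_s: 26.7
ee_pos: [0.4956, -0.2462, 0.2006]
eef_rot: [-1.573, 0.003, 2.87]
force: [0.3, 0.8, -5.0]
grip_width: 0.0137
```

Run:
```python
from h import *
o=st(downR(1.294),np.array([*MAT,.022]),"w16.png"); print(o["force"],o["ee_pos"]);save(camera("scene"),"s3.png",(140,80,460,360),2)
```

```text
0.013655452206819161 F [-0.1  5.  -0.8] M [-0.03  0.   -0.16] [-0.53  0.31  1.52  0.    1.31  1.31] (array([-1.000e-01,  1.786e+02,  1.100e+00]), array([ 0.13,  0.32, -0.17]), array([ -0.6, 178.6,   0.7]))
[ 0.31382305  0.75140558 -4.99363061] [ 0.49560925 -0.24616335  0.20059686]
```

View pics/w16.png

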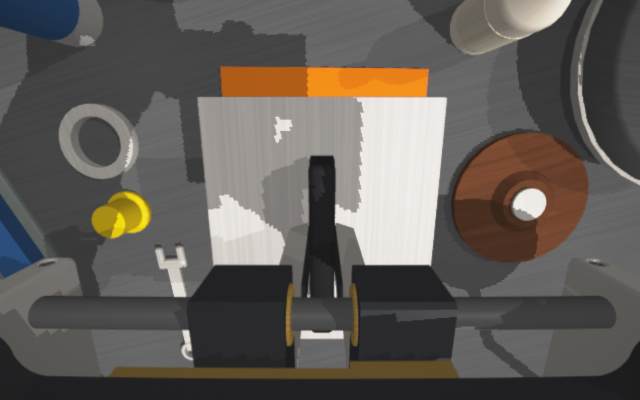

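View pics/s3.png

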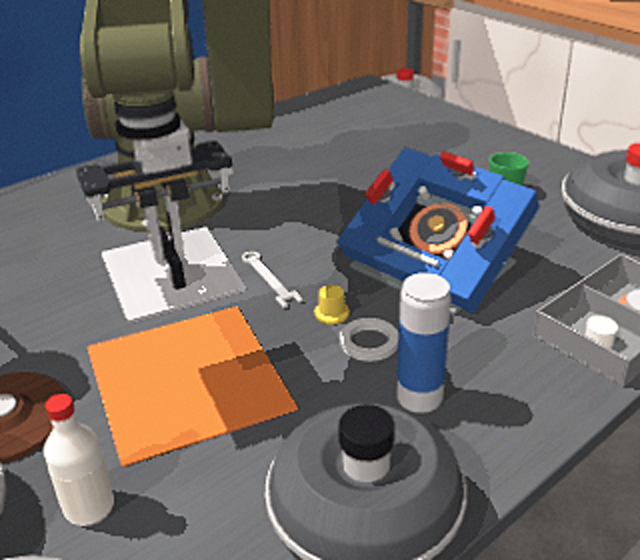

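The cover is level over the mat, with the mat's far edge visible at row 68. Lowering.

Emit:
{"name": "step_arm", "arguments": {
  "targets": [
    [0,30,1,0,0,0],
    [0,40,0,0,0,0],
    [0,40,0,0,0,0],
    [0,30,0,0,0,0],
    [0,17,0,0,0,0],
    [0,8,0,0,0,0],
    [0,0,0,0,0,0]
  ]
}}

```text
time_s: 27.68
ee_pos: [0.4959, -0.2486, 0.0356]
eef_rot: [-1.572, 0.003, 2.868]
force: [0.1, -0.2, -4.6]
grip_width: 0.0135
```

Emit:
{"name": "step_arm", "arguments": {
  "targets": [
    [0,2.5,0,0,0,0],
    [0,2,0,0,0,0],
    [0,2,0,0,0,0],
    [0,0,0,0,0,0]
  ]
}}

```text
time_s: 28.18
ee_pos: [0.4957, -0.2483, 0.0287]
eef_rot: [-1.572, 0.003, 2.869]
force: [-0.4, 0.6, -5.4]
grip_width: 0.0133
```

Run:
```python
from h import *
o=st(downR(1.294),np.array([*MAT,.022])); print(o["force"],o["ee_pos"])
```

```text
0.013301571403338224 F [ 0.6  5.4 -0.5] M [ 0.01  0.05 -0.14] [-0.53  0.52  1.67  0.    0.96  1.31] (array([ 0.1,  6.7, -1.3]), array([ 0.08,  0.21, -0.16]), array([ 0.1,  6.7, -1.3]))
[-0.42973263  0.64492819 -5.36961366] [ 0.49571473 -0.2482874   0.02874125]
```

Emit:
{"name": "step_arm", "arguments": {
  "targets": [
    [0,1,0,0,0,0],
    [0,1,0,0,0,0],
    [0,1,0,0,0,0],
    [0,1,0,0,0,0],
    [0,0,0,0,0,0]
  ]
}}

```text
time_s: 28.8
ee_pos: [0.4957, -0.2483, 0.0247]
eef_rot: [-1.572, 0.003, 2.868]
force: [-0.1, 0.2, -4.3]
grip_width: 0.0139
```

Emit:
{"name": "step_arm", "arguments": {
  "targets": [
    [0,0.8,0,0,0,0],
    [0,0.7,0,0,0,0],
    [0,0,0,0,0,0]
  ]
}}

```text
time_s: 29.18
ee_pos: [0.4957, -0.2483, 0.0233]
eef_rot: [-1.572, 0.003, 2.868]
force: [-1.2, 0.1, -4.1]
grip_width: 0.0136
```

Emit:
{"name": "step_arm", "arguments": {
  "targets": [
    [0,0.7,0,0,0,0],
    [0,0.5,0,0,0,0],
    [0,0,0,0,0,0]
  ]
}}

```text
time_s: 29.55
ee_pos: [0.4958, -0.2484, 0.0221]
eef_rot: [-1.572, 0.003, 2.868]
force: [-1.1, -0.5, -4.5]
grip_width: 0.0134
```

Emit:
{"name": "step_arm", "arguments": {
  "targets": [
    [0,0.5,0,0,0,0],
    [0,0.5,0,0,0,0],
    [0,0,0,0,0,0]
  ]
}}

```text
time_s: 29.92
ee_pos: [0.4958, -0.2484, 0.022]
eef_rot: [-1.572, 0.003, 2.868]
force: [-5.7, 3.5, 8.7]
grip_width: 0.0134
```

The cover touched down at TCP z 0.022, as predicted. I'm relaxing slightly and releasing.

Emit:
{"name": "step_arm", "arguments": {
  "targets": [
    [0,-0.5,0,0,0,0],
    [0,0,0,0,0,0]
  ]
}}

```text
time_s: 30.18
ee_pos: [0.4958, -0.2484, 0.0221]
eef_rot: [-1.572, 0.003, 2.868]
force: [-4.3, 2.2, 7.6]
grip_width: 0.0136
```

Emit:
{"name": "step_arm", "arguments": {
  "targets": [
    [0,0,0,0,0,0],
    [0,0,0,0,0,0],
    [0,0,0,0,0,0],
    [0,0,0,0,0,0]
  ],
  "gripper": -0.2
}}

```text
time_s: 30.68
ee_pos: [0.4958, -0.2484, 0.0216]
eef_rot: [-1.572, 0.003, 2.868]
force: [-0.4, 0.1, -0.2]
grip_width: 0.0374
```

Emit:
{"name": "step_arm", "arguments": {
  "targets": [
    [0,-10,0,0,0,0],
    [0,-25,0,0,0,0],
    [0,-45,0,0,0,0],
    [0,-50,0,0,0,0],
    [0,-50,0,0,0,0],
    [0,-50,0,0,0,0],
    [0,0,0,0,0,0]
  ]
}}

```text
time_s: 31.55
ee_pos: [0.496, -0.249, 0.2563]
eef_rot: [-1.57, 0.01, 2.869]
force: [0.4, -0.3, -0.8]
grip_width: 0.0379
```

Run:
```python
from h import *
s=camera("scene");save(s,"s4.png",(140,80,460,360),2); t=camera("top"); save(t,"t4.png")
o=get_obs();w=camera("wrist");save(w,"w17.png")
hsv=cv2.cvtColor(w["pixels"],cv2.COLOR_RGB2HSV)
```

```text
(no output)
```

View pics/s4.png

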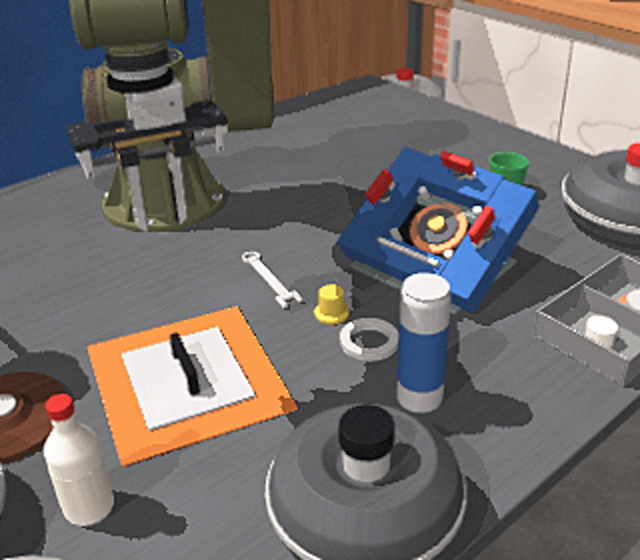

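View pics/t4.png

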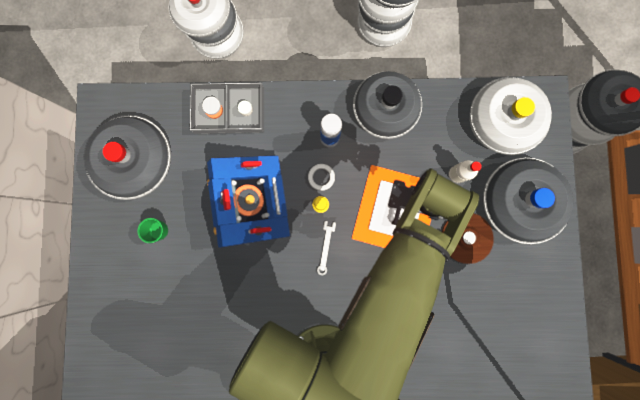

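View pics/w17.png

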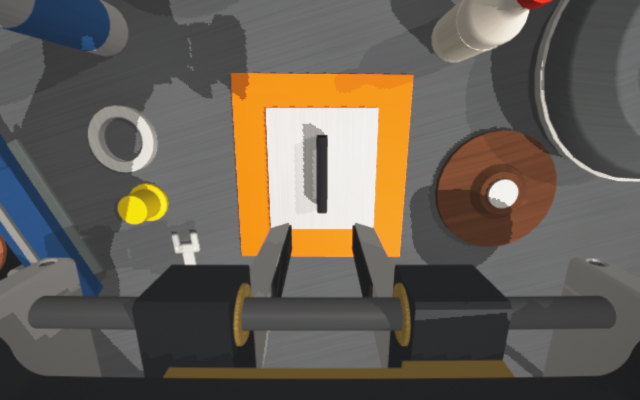

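The cover lies flat and centred on the mat with its handle up, and the bystanders are unmoved. One numeric check of the screws and the cover's corners, then I'll hand in.

Run:
```python
from h import *
from station import job
t=camera("top");c=camera("scene")
for n,k,roi in(("scene",c,(300,140,420,240)),("top",t,(195,145,305,255))):
    X={q:project(k,[face(*PU[q],.033)])[0] for q in PU}
    r=wing_angles(k,X,roi=roi); print(n,{a:round(float(b)%np.pi,2) for a,b in r.items()})
o=get_obs();w=camera("wrist");print(onplane(w,[[265,107],[379,107],[375,230],[272,230]],.01,o).round(3).tolist(),onplane(w,[[232,73],[413,73],[400,257],[242,257]],.004,o).round(3).tolist())
job.hand_in()
```

```text
scene {'top': 1.48, 'left': 1.6, 'right': 1.66}
top {'right': 1.59, 'top': 1.51, 'left': 1.52}
[[0.597, -0.2, 0.01], [0.557, -0.344, 0.01], [0.39, -0.3, 0.01], [0.431, -0.155, 0.01]] [[0.65, -0.17, 0.004], [0.586, -0.398, 0.004], [0.335, -0.327, 0.004], [0.4, -0.097, 0.004]]
the job is handed in; nothing more can be done
```

The job is done and handed in after about 32 s of the 72 s allowed. I turned the top, left and right thumbscrews counter-clockwise in that order while the cover stayed in place. I then lifted the cover by its handle and lowered it onto the mat until it touched down at about 9 N, before releasing and backing off.

- **Screws:** the scene and top views put them between 1.48 and 1.66 rad, all past the 1.1 rad needed to clear the cover. The 1.66 reading for the right screw is just over the 1.65 stop, so it is measurement error.
- **Quarter turn:** each screw had already started at about 0.2 to 0.3 rad. The turns were therefore about 72° to 77°, ending near the quarter-turn mark rather than adding a full 90°.
- **Cover:** it lies flat with the handle up, centred on the mat. Its measured corners are roughly 35 to 50 mm inside the mat's edges.
- **Bystanders:** they look unmoved in the last pictures.
- **Robot:** at hand-in the gripper was open, about 0.25 m above the mat, touching nothing.
- **Forces:** the highest wrist force I read was about 23 N, while turning the screws.

One disagreement came up along the way: an early wrist-camera angle script gave wrong values because it counted small colour specks. I went by the pictures instead, and no other check failed.

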